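# Turn an amplifier module solder side up in a hinged turnover cradle

## Robot

A 6-joint arm with a two-finger parallel gripper is mounted at the origin on the work surface. World frame = base frame: x ahead of the robot, y to its left, z up, the work surface at z = 0. Lengths are in m, angles in rad, forces in N, time in s.
With the tool pointing down it reaches from about 0.375 to 0.975 m from the base axis. Payload 3.8 kg.
Tool frame: the origin (TCP) lies on the centre line of the jaws, within the pads' length; the fingertips stand 25 mm ahead of it and the grasp point (between the pads) lies 6 mm ahead of it; y points along the fingers, z is the direction in which the jaws open and shut, and the axes are right-handed (so a half turn about y gives the same grasp; the last joint's range is limited). The gripper opens to 85 mm and grips with 20 to 120 N. Pads are 22 mm wide; open, the fingers measure 114 mm over their backs; the gripper's body (76 mm by 85 mm) begins 54 mm behind the grasp point. The pads swing forward as they close: fully open they stand 13 mm farther back than shut.
Start: joints at [-1.186, 0.264, 1.604, -0, 1.274, -0.037], TCP at [0.276, -0.616, 0.256] pointing down, gripper open.
Joint ranges: [-2.63, 2.63], [-0.94, 2.18], [0.31, 2.57], [-1.31, 4.45], [0, 2.66], [-2.55, 2.55]. Speed limits (rad/s): [2.57, 2.57, 3.14, 3.14, 3.14, 3.14].

## Interface

Orientations are given as a rotation vector (axis times angle).
In Python, from workcell import bot gives the robot as it stands.
- The arm moves only by the shell command python3 -m jog 'ROWS' [FORCE]. ROWS is JSON, a list of rows, each a list of 5 numbers: the shift along the world's x, y, z in mm, then the turn about the world's z in degrees, then the finger opening in mm, from 0 to 85.4. A call has exactly 10 rows; each row is the pose to reach, as a shift and turn from the pose commanded when the call began; what a row does not reach only later rows make up. A row lasts 1/8 s, in which the tool goes at most 62.5 mm and 10.7 degrees, less where a joint would pass 70% of its speed; a pose out of reach is approached as far as the arm can. A call with a gripper value outside its range is refused whole. The fingers move at their own pace and stop on an object; FORCE is the grip in N (left out, the last holds). Time passes only in rows, so rows that repeat a pose let the fingers close, or fill a call up. It gives the time, the measured TCP pose, the force and the opening at its end, in the units of the state.
- bot.read_state(): the state, without advancing time (a new reading comes with each control period).
- bot.read_camera(name): name is "side" or "top"; returns a dict with "pixels" (400x640x3 uint8, red, green, blue), "fx", "fy", "cx", "cy" (pixels), "R" (3x3) and "t" (3): a world point X has camera coordinates R X + t. Camera axes: x right, y down, z forward; pixel columns grow to the right and rows downward; lengths in m; the calibration is good to about 2 mm. A picture is of the moment at which its call begins. There is no depth.
- bot.finish_job(): hands the job in, once; it reports no verdict.
The state is a dict: "time": time; "q": joint angles; "joint_vel": joint speeds; "joint_torque": joint torques, N m; "tool_pos": TCP position; "tcp_rot": TCP orientation; "wrist_force": force on the tool from outside, world axes, zero at the start; "torque": the same for the moment, N m; "width": opening from 0.0 (shut) to 1.0 (fully open).
Only numpy, scipy, OpenCV 4.12 (cv2) and the standard library are available. Lean on these libraries where they do the work, as an engineer would, in place of code of your own. Each camera call takes 0.05 s, during which the arm holds its last target.

## Task

Turn the amplifier module over in the hinged turnover cradle: set the module down in the flat blue tray, component side up, without dropping it, fold the yellow tray right over it, then swing the shut pair of trays together all the way over to the yellow tray's side, and fold the empty blue tray back again. Finish with both trays lying open and flat and the module resting in the yellow tray with its soldered side up. Do not disturb the other things on the bench.

Things in the scene. Friction and masses are not known exactly. Their poses are not given: they have to be found in the camera images.
- module: Amplifier module: aluminium box 110 mm long (its x), 56 mm wide (y), 36 mm high, 0.25 kg, gripped across its width. Origin at the centre of its underside; z points out of the component side (black capacitors, fins); the underside is a green board with silver solder dots. Starts component side up on the bench, left or right of the cradle. Either end may go either way in the tray.
- module_mid (a point): The centre of the module, 18 mm above its underside, in the module's frame.
- turnover: Turnover cradle, fixed: dark steel base 190 x 220 x 8 mm, two posts (62 mm high) and a hinge pin along its x, 50 mm above the bench. Two trays turn on the pin like the covers of a book, blue to its -y, yellow to its +y. Origin: centre of the underside of the base, z up. The hinges are stiff: a tray stays at any angle where it is left.
- hinge (a point): Centre of the hinge pin, 50 mm above the bench; its axes are the cradle's (x along the pin, z up).
- load_tray (a joint): Angle of the blue tray (rad): 0 open and flat on its own (-y) side, pi/2 upright, pi upside down on the yellow tray's side; it stops at 0 and pi. Starts at 0. Hinge friction 0.25 N m, tray 0.18 kg. With the yellow tray shut on it, lifting it by its bar carries the yellow tray and the module along, and the friction keeps the pair shut all the way over.
- cover_tray (a joint): Angle of the yellow tray (rad): 0 open and flat on its own (+y) side, pi/2 upright, pi upside down on the blue tray; it stops at 0 and pi. Starts anywhere from 0 to 0.8. Hinge friction 0.45 N m, tray 0.18 kg.
- load_seat (a point): Centre of the blue tray's pocket floor: 68 mm from the pin, 19 mm below it (31 mm above the bench) when flat. Axes: the cradle's when flat. The pocket is 118 (x) x 62 mm, so the module has 4 mm spare at each end and 3 mm at each side; its walls are 18 mm high with a 60 mm gap in the middle of each long side for fingers. The floor is solid.
- cover_seat (a point): The same for the yellow tray: centre of its pocket floor, 68 mm from the pin on the +y side. Its pocket is the mirror image of the blue one; shut, the two pockets hold the module with 2 mm spare height.
- load_bar (a point): Middle of the blue tray's grip bar: round, parallel to the pin, 8 mm thick (painted sleeve: look only), 40 mm clear between its side arms; 142 mm from the pin, level with it (50 mm above the bench when flat), at x = -46 mm of the cradle; 33 mm free between bar and tray. A gripper pointing down that pinches across it can follow the whole half turn: the bar turns in the fingers.
- cover_bar (a point): The same for the yellow tray's grip bar, at x = +46 mm of the cradle, so the two bars lie side by side, end to end, when the trays are shut.
- heatsink: Bystander: dark finned heat sink 120 x 60 x 42 mm lying on the other side of the cradle from the module. Origin at the centre of its underside.
- spray_can: Bystander: upright white and red spray can, 62 mm across, 163 mm tall, standing 120 to 135 mm from the module's centre, beyond the end of the module nearest the robot. Origin at the centre of its underside.
- transformer: Bystander: dark steel and copper transformer block 64 x 74 x 58 mm standing 115 to 130 mm from the module's centre, beyond the end of the module farthest from the robot. Origin at the centre of its underside.
- screwdriver: Bystander: red-handled screwdriver lying on the bench in front of the cradle.
- multimeter: Bystander: yellow multimeter 160 x 80 x 43 mm lying behind the cradle. Origin at the centre of its underside.
- flux_jar: Bystander: jar with white lid, 60 mm across, 85 mm tall, behind the cradle. Origin at the centre of its underside.
There are look-alikes about, which are no part of the job. What is shaped like the module but purple is not meant.

How it is judged:
By the outcome, as a careful person would: the job done as asked, in the order asked, and still so for the second after the job is handed in, with the robot touching nothing.
It also fails if it takes over 72 s, if anything falls off the work surface, if the arm or the gripper's body presses on something with over 40 N, if the wrist force passes 120 N, or if a joint passes its speed limit or range.

## Working session

There is one attempt and no reset: what is moved stays moved. The work goes in short steps, Python scripts to look and compute and a shell command to move; the robot and the scene stay as the last step left them, time stands still between calls to the robot, and variables do not carry over. Pictures are saved under pics/ and viewed, and the job is handed in when it is done.

```bash
mkdir -p pics; ls; cat > h.py <<'E'
import numpy as np,cv2
from workcell import bot
def snap(cam,name):
    c=bot.read_camera(cam); im=c["pixels"][:,:,::-1].copy(); cv2.imwrite(f"pics/{name}.png",im)
    np.savez(f"{name}.npz",**{k:np.array(v) for k,v in c.items()}); return c
def load(name): return dict(np.load(f"{name}.npz"))
def proj(c,X):
    p=np.atleast_2d(X)@np.array(c["R"]).T+np.array(c["t"]); return np.c_[c["fx"]*p[:,0]/p[:,2]+c["cx"],c["fy"]*p[:,1]/p[:,2]+c["cy"]]
def ray(c,u,v,z):
    R=np.array(c["R"]);t=np.array(c["t"]); o=-R.T@t; d=R.T@np.array([(u-c["cx"])/c["fx"],(v-c["cy"])/c["fy"],1]); return o+d*(z-o[2])/d[2]
def crop(name,x0,y0,x1,y1,s):
    im=cv2.imread(f"pics/{name}.png")[y0:y1,x0:x1]; cv2.imwrite(f"pics/{name}_c{x0}_{y0}.png",cv2.resize(im,None,fx=s,fy=s,interpolation=cv2.INTER_CUBIC))
E
python3 - <<'E'
from h import *
for n in("top","side"):
    c=snap(n,n+"0"); print(n,c["fx"],c["cx"],c["cy"],np.round(-np.array(c["R"]).T@c["t"],3),np.round(c["R"],3).tolist())
s=bot.read_state();print(s)
E
```

```text
pics
top 367.0759442452054 317.87805756033947 197.7273662428584 [ 0.281 -0.044  1.005] [[-0.002, -1.0, -0.004], [-0.971, 0.003, -0.24], [0.24, 0.003, -0.971]]
side 440.8773050306194 312.4171592489292 201.545068215548 [-0.006  0.758  0.953] [[-0.831, -0.556, 0.022], [-0.39, 0.555, -0.735], [0.397, -0.619, -0.678]]
{'time': 0.1, 'q': array([-1.18589448e+00,  2.64711959e-01,  1.60525424e+00,  1.88132297e-05,
        1.27370088e+00, -3.68916308e-02]), 'joint_vel': array([ 7.73059639e-05, -4.29890526e-05, -2.95997993e-03, -1.28639707e-03,
       -9.38327257e-04,  6.86851533e-04]), 'joint_torque': array([ 2.39717328e-04, -5.16706395e+01, -3.68589556e+01, -1.70684511e-04,
        6.37462552e-03,  1.40283868e-05]), 'tool_pos': array([ 0.27612036, -0.61526466,  0.25505439]), 'tcp_rot': array([-0.42610672,  1.99089372, -1.98673198]), 'wrist_force': array([ 0.15010632, -0.72026503, -0.58447245]), 'torque': array([ 0.01372228,  0.00080682, -0.01622269]), 'width': 0.9978790496360364}
```

View pics/top0.png

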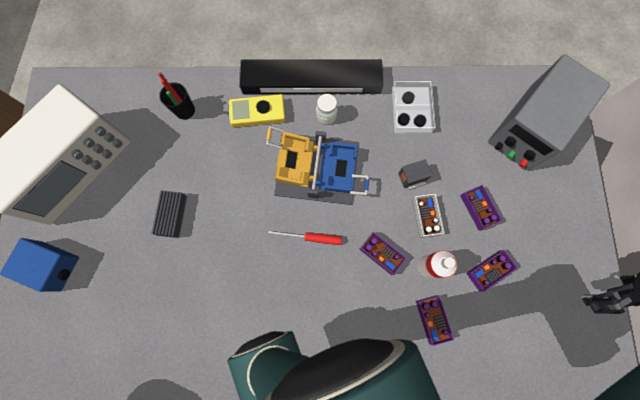

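View pics/side0.png

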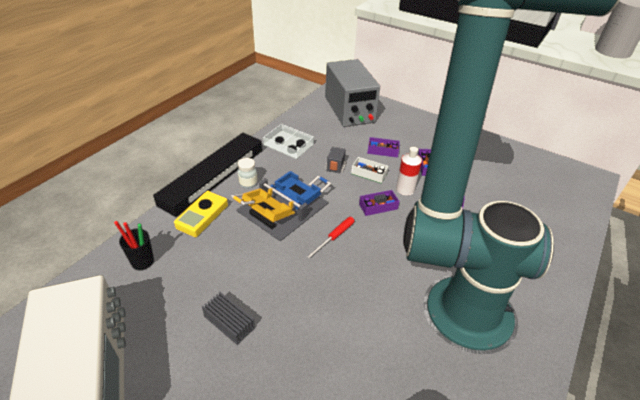

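The candidates in the top view are one silver-edged box at (428,215) and four purple ones at (480,208), (382,254), (492,270) and (434,320). The silver one is not purple. It also sits between the transformer (414,174) and the can (441,264), which fits the description. I'll enlarge it to confirm.

```bash
python3 - <<'E'
from h import *
crop("top0",385,150,515,290,5); crop("top0",255,115,390,215,6); crop("side0",225,130,345,250,6); crop("side0",320,135,440,220,6)
E
```

```text
(no output)
```

View pics/top0_c385_150.png

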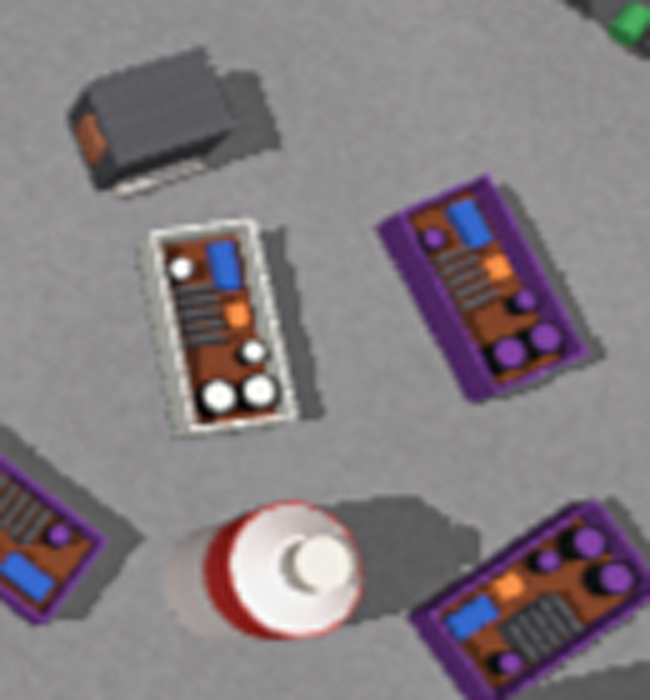

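View pics/top0_c255_115.png

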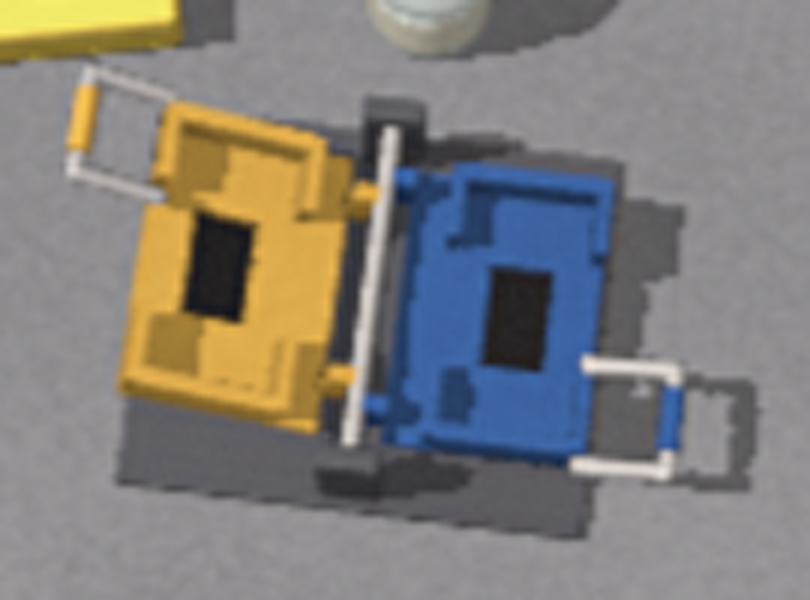

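View pics/side0_c225_130.png

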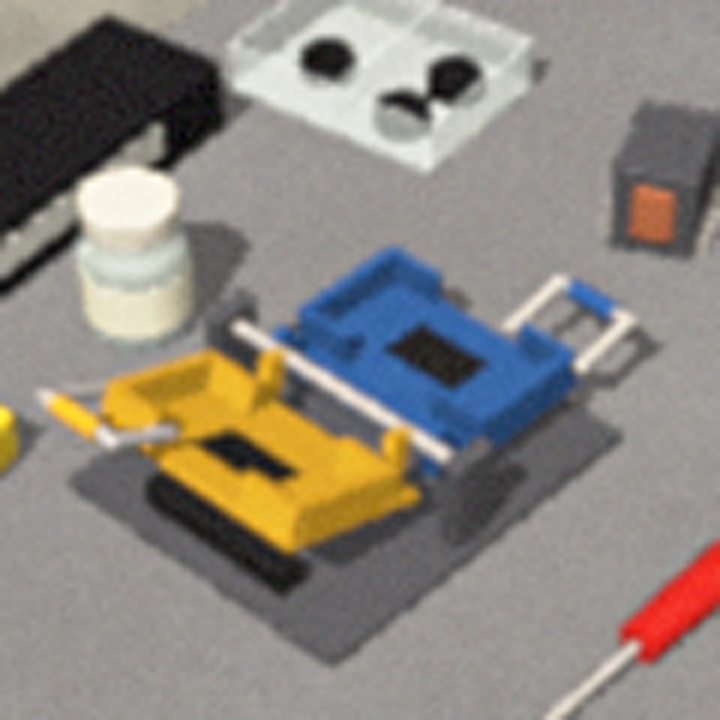

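View pics/side0_c320_135.png

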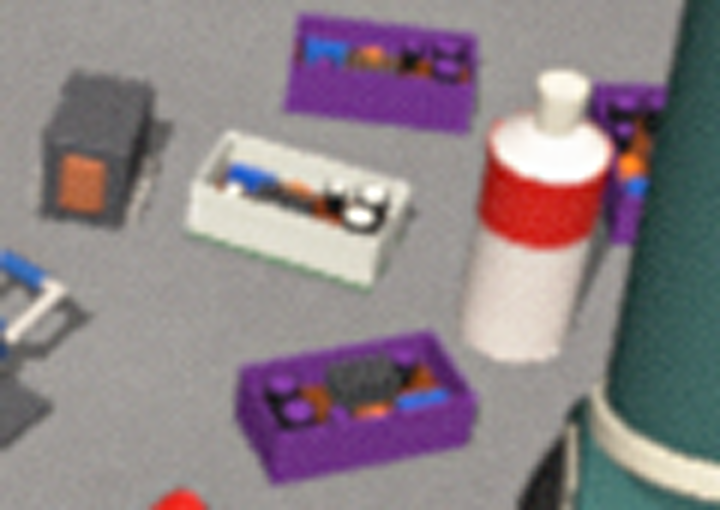

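The crop confirms it: the silver box with black capacitors and a green underside is the module, with rim corners at about (415,196), (436,194), (444,234) and (423,236). Next I'll fit poses to the module and cradle.

```bash
cat > fit.py <<'E'
from h import *
from scipy.optimize import least_squares
T=load("top0");S=load("side0")
def tp(l,s,o): return np.array(l,float)/s+np.array(o)
def W(p,L): 
    c,s=np.cos(p[2]),np.sin(p[2]); L=np.array(L,float); return np.c_[p[0]+c*L[:,0]-s*L[:,1],p[1]+s*L[:,0]+c*L[:,1],L[:,2]]
def fit(LT,pt,LS,ps,p0):
    f=lambda p:np.r_[(proj(T,W(p,LT))-pt).ravel(),(proj(S,W(p,LS))-ps).ravel()]
    r=least_squares(f,p0,loss="soft_l1"); return r.x,r.fun
# module
LT=[[.055,.028,.036],[.055,-.028,.036],[-.055,-.028,.036],[-.055,.028,.036]]
pt=tp([(150,230),(255,220),(297,420),(192,432)],5,(385,150))
LS=[[.055,.028,.036],[.055,-.028,.036],[-.055,-.028,.036],[-.055,.028,.036],[.055,.028,0],[-.055,.028,0]]
ps=tp([(193,190),(232,133),(408,185),(378,237),(190,233),(368,288)],6,(320,135))
p,f=fit(LT,pt,LS,ps,[.45,-.3,.2]); print("module",np.round(p,4),np.degrees(p[2]),np.round(f,1))
LT=[[-.095,.11,.008],[-.095,-.11,.008],[.095,-.11,.008],[-.046,-.142,.054]]
pt=tp([(118,485),(585,537),(625,160),(671,418)],6,(255,115))
LS=[[.095,.11,.008],[-.095,.11,.008],[-.095,-.11,.008],[-.046,-.142,.05]]
ps=tp([(72,485),(335,663),(620,435),(592,300)],6,(225,130))
p,f=fit(LT,pt,LS,ps,[.6,0,-.1]); print("cradle",np.round(p,4),np.degrees(p[2]),np.round(f,1))
# cover angle
def bar(a): return W(p,[[.046,.142*np.cos(a),.05+.142*np.sin(a)]])
g=lambda a:np.r_[(proj(T,bar(a[0]))-tp([(83,117)],6,(255,115))).ravel(),(proj(S,bar(a[0]))-tp([(72,418)],6,(225,130))).ravel()]
r=least_squares(g,[.3]);a=r.x[0];print("cover",a,r.fun,bar(a))
print("load_bar",W(p,[[-.046,-.142,.05]]),"load_seat",W(p,[[0,-.068,.031]]),"cover_seat",W(p,[[0,.068,.031]]),"cbar@pi",W(p,[[.046,-.142,.05]]))
for n,x in(("yaxis",[0,.1,0]),):print(W([0,0,p[2]],[x]))
E
python3 fit.py; python3 - <<'E'
from scipy.spatial.transform import Rotation as R
print(R.from_rotvec([-0.42610672,  1.99089372, -1.98673198]).as_matrix().round(3))
E
```

```text
module [ 0.4712 -0.3411  0.1328] 7.608596990477702 [ 0.3  0.8 -0.4  0.1 -0.1 -0.   0.1  0.4 -0.2 -1.4 -0.5 -0.7  0.3 -0.2
 -0.2  0.4 -0.6 -0.2  0.   0.2]
cradle [ 0.6132 -0.0381 -0.116 ] -6.645471483146674 [-0.7  0.5 -0.4  0.5 -1.  -0.   0.3  0.2 -0.9 -1.6  0.1 -0.9  0.4 -1.4
  0.1 -0.6]
cover 0.33454380284898416 [-0.32990776  1.68095932  1.51024514 -0.53271657] [[0.67439332 0.08980337 0.09662404]]
load_bar [[ 0.55105646 -0.1738222   0.05      ]] load_seat [[ 0.60531108 -0.10564276  0.031     ]] cover_seat [[0.62104974 0.02944349 0.031     ]] cbar@pi [[ 0.64243833 -0.18446894  0.05      ]]
[[0.01157255 0.09932812 0.        ]]
[[-0.912 -0.001  0.409]
 [-0.409  0.002 -0.912]
 [-0.    -1.    -0.002]]
```

```bash
cat >> fit.py <<'E'
print("seat proj top",(proj(T,W(p,[[0,-.068,.031]]))-[255,115])*6, "side",(proj(S,W(p,[[0,-.068,.031]]))-[225,130])*6)
for c,n,o,sh in((T,"top0_c255_115",(255,115),6),(S,"side0_c225_130",(225,130),6)):
    im=cv2.imread(f"pics/{n}.png")
    def line(L,col):
        q=((proj(c,W(p,L))-o)*sh).round().astype(int); cv2.polylines(im,[q.reshape(-1,1,2)],False,col,1)
    line([[-.095,-.11,.008],[.095,-.11,.008],[.095,.11,.008],[-.095,.11,.008],[-.095,-.11,.008]],(0,255,0))
    line([[-.095,0,.05],[.095,0,.05]],(0,0,255))
    line([[-.066,-.142,.05],[-.026,-.142,.05]],(0,255,255))
    line([[-.059,-.099,.049],[.059,-.099,.049],[.059,-.037,.049],[-.059,-.037,.049],[-.059,-.099,.049]],(255,255,255))
    line([[-.059,-.099,.031],[.059,-.099,.031],[.059,-.037,.031],[-.059,-.037,.031],[-.059,-.099,.031]],(255,0,255))
    cy,sy=np.cos(a),np.sin(a)
    line([[x,.142*cy,.05+.142*sy] for x in(.026,.066)],(255,0,0))
    line([[x,y*cy-z*sy,.05+y*sy+z*cy] for x,y,z in((-.059,.099,0),(.059,.099,0),(.059,.037,0),(-.059,.037,0),(-.059,.099,0))],(255,255,255))
    cv2.imwrite(f"pics/ov_{n}.png",im)
E
python3 fit.py
```

```text
module [ 0.4712 -0.3411  0.1328] 7.608596990477702 [ 0.3  0.8 -0.4  0.1 -0.1 -0.   0.1  0.4 -0.2 -1.4 -0.5 -0.7  0.3 -0.2
 -0.2  0.4 -0.6 -0.2  0.   0.2]
cradle [ 0.6132 -0.0381 -0.116 ] -6.645471483146674 [-0.7  0.5 -0.4  0.5 -1.  -0.   0.3  0.2 -0.9 -1.6  0.1 -0.9  0.4 -1.4
  0.1 -0.6]
cover 0.33454380284898416 [-0.32990776  1.68095932  1.51024514 -0.53271657] [[0.67439332 0.08980337 0.09662404]]
load_bar [[ 0.55105646 -0.1738222   0.05      ]] load_seat [[ 0.60531108 -0.10564276  0.031     ]] cover_seat [[0.62104974 0.02944349 0.031     ]] cbar@pi [[ 0.64243833 -0.18446894  0.05      ]]
[[0.01157255 0.09932812 0.        ]]
seat proj top [[515.83468008 320.94664173]] side [[435.41576875 353.59071451]]
```

View pics/ov_top0_c255_115.png

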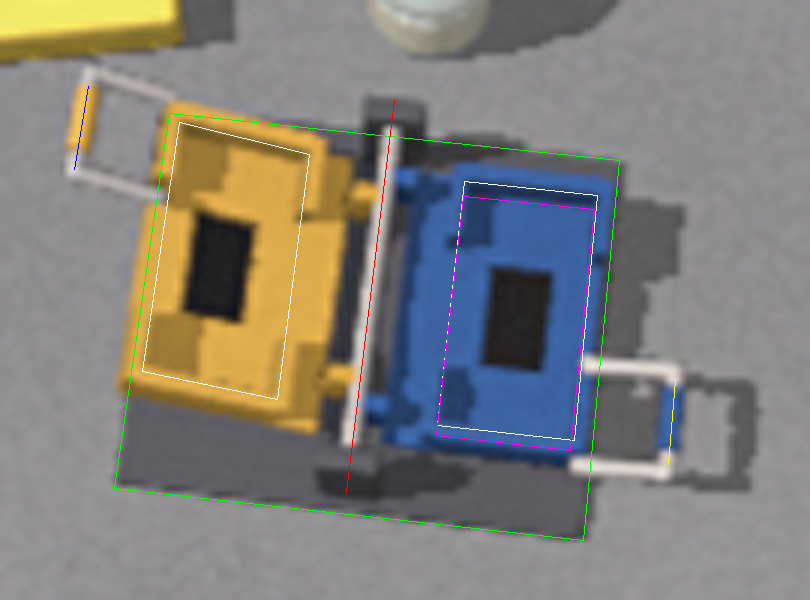

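View pics/ov_side0_c225_130.png

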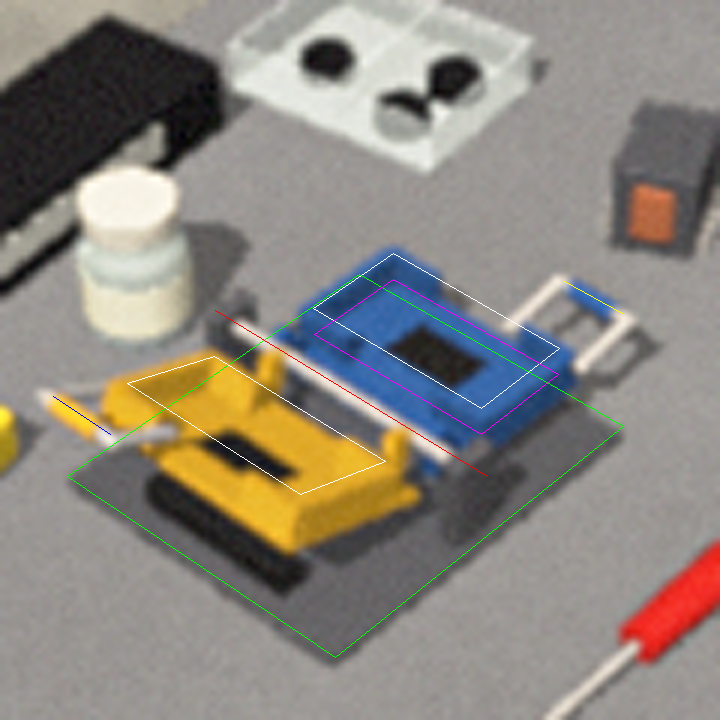

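```bash
python3 -m jog '[[30,45,0,-3,76],[70,98,0,-6,76],[110,155,0,-9,76],[150,210,0,-12,76],[180,253,0,-15,76],[195,274,0,-16.6,76],[195,274,-30,-16.6,76],[195,274,-75,-16.6,76],[195,274,-110,-16.6,76],[195,274,-110,-16.6,76]]' 40
python3 - <<'E'
from h import *
snap("top","top1");snap("side","side1")
crop("top1",360,130,500,270,5);crop("side1",310,100,450,220,5)
print(bot.read_state()["tool_pos"])
E
```

```text
time: 1.35
tool_pos: [0.4687, -0.3397, 0.1422]
tcp_rot: [-0.15, 2.162, -2.15]
wrist_force: [-0.1, -0.4, 0.7]
width: 0.891
[ 0.47148126 -0.34195005  0.14669592]
```

View pics/top1_c360_130.png

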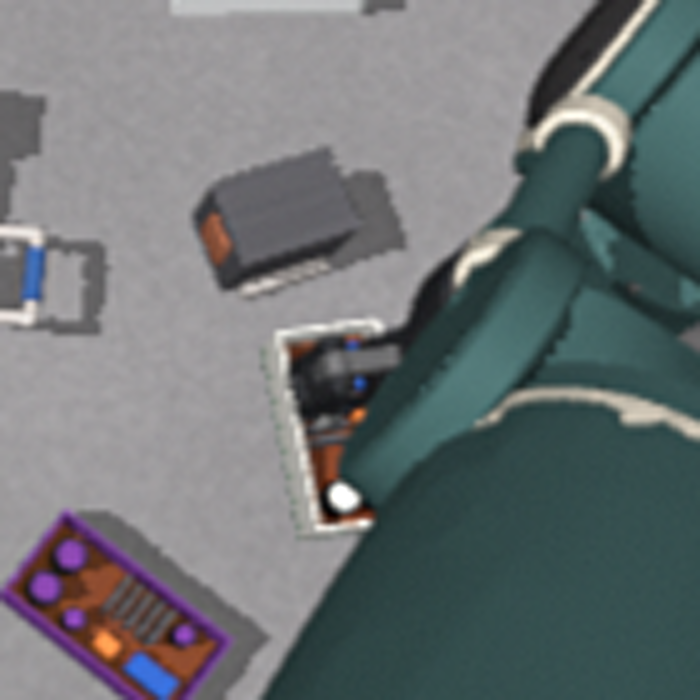

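View pics/side1_c310_100.png

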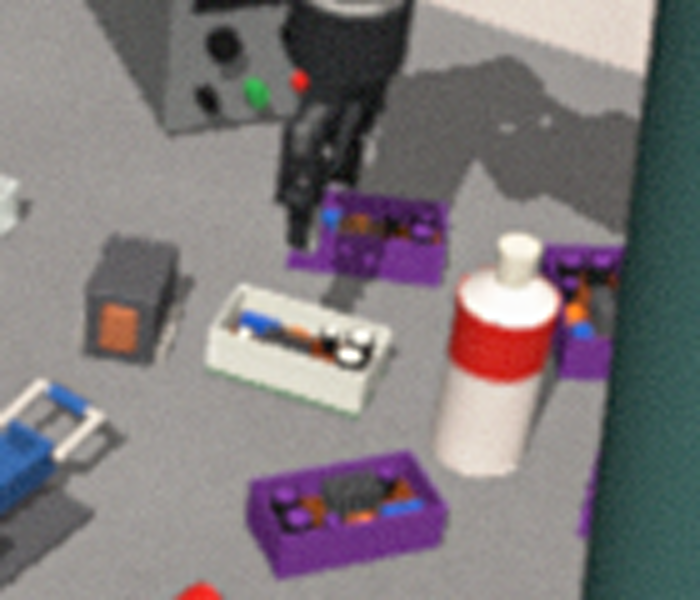

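The gripper hangs over the silver module (centre about (332,430) in the crop), clear of the transformer and the can. I'll descend now and close.

```bash
python3 -m jog '[[0,1,-30,0,76],[0,1,-60,0,76],[0,1,-85,0,76],[0,1,-102,0,76],[0,1,-114,0,76],[0,1,-114,0,76],[0,1,-114,0,40],[0,1,-114,0,40],[0,1,-114,0,40],[0,1,-114,0,40]]' 40
python3 -c "
from h import *
s=bot.read_state();print(s['tool_pos'],s['width']*85.4,s['wrist_force'])"
```

```text
time: 2.7
tool_pos: [0.4722, -0.3413, 0.0336]
tcp_rot: [-0.141, 2.151, -2.154]
wrist_force: [-0.7, 1.1, 6.3]
width: 0.649
[ 0.47218026 -0.34131116  0.03356345] 55.39667576345183 [-0.67906054  1.07982012  6.26702748]
```

```bash
python3 -m jog '[[0,0,5,0,40],[0,0,20,0,40],[0,0,50,0,40],[0,0,85,0,40],[15,25,110,-2,40],[45,79,110,-5,40],[75,131,110,-8,40],[105,184,110,-11,40],[125,220,110,-13,40],[134,235,110,-14.2,40]]' 40
python3 -m jog '[[0,0,0,0,40],[0,0,-10,0,40],[0,0,-30,0,40],[0,0,-40,0,40],[0,0,-40,0,40],[0,0,-40,0,40],[0,0,-40,0,40],[0,0,-40,0,40],[0,0,-40,0,40],[0,0,-40,0,40]]' 40
python3 - <<'E'
from h import *
from scipy.spatial.transform import Rotation as R
snap("top","top2");snap("side","side2")
crop("top2",285,110,395,220,6);crop("side2",225,110,345,230,6)
s=bot.read_state();m=R.from_rotvec(s["tcp_rot"]).as_matrix()
print(s["tool_pos"],s["width"]*85.4,np.degrees(np.arctan2(m[1,2],m[0,2])),m[:,1],s["q"])
E
```

```text
time: 3.95
tool_pos: [0.6062, -0.1033, 0.1429]
tcp_rot: [-0.124, -2.163, 2.163]
wrist_force: [0.3, -0.7, -2.7]
width: 0.648
time: 5.2
tool_pos: [0.6054, -0.1058, 0.1024]
tcp_rot: [-0.125, -2.162, 2.162]
wrist_force: [0.3, 0.5, -3.2]
width: 0.65
[ 0.60534708 -0.10578779  0.10231683] 55.48838993476357 -96.62851949634512 [ 5.09807322e-05 -1.96594454e-05 -9.99999999e-01] [-2.13534545e-01  2.87831660e-01  1.87625855e+00 -1.01430505e-05
  9.77448453e-01  1.47295694e+00]
```

View pics/top2_c285_110.png

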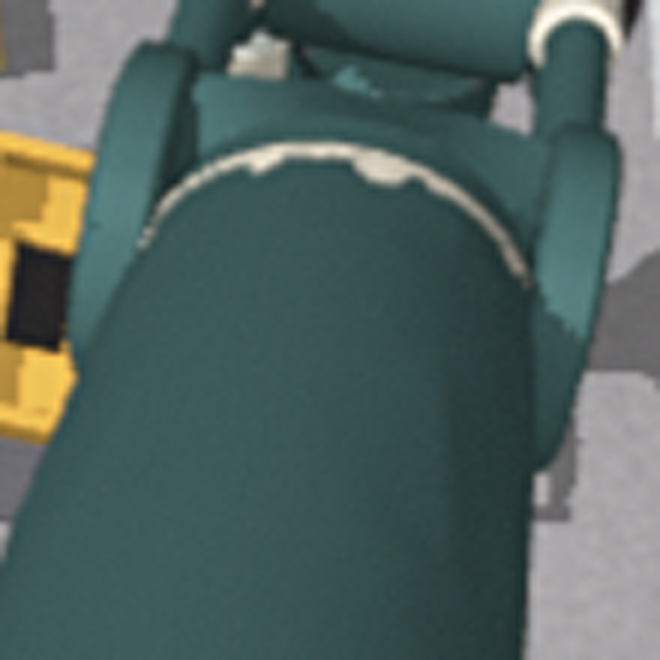

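View pics/side2_c225_110.png

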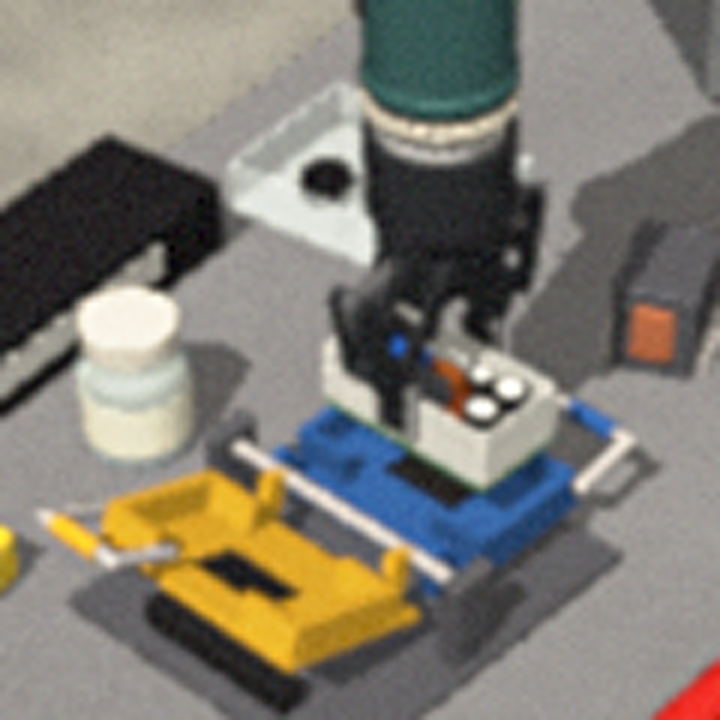

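```bash
python3 - <<'E'
from h import *
c=load("side2");im=cv2.imread("pics/side2_c225_110.png")
th=np.radians(-6.63);R=np.array([[np.cos(th),-np.sin(th)],[np.sin(th),np.cos(th)]])
def q(o,L,z): return np.rint((proj(c,np.c_[np.array(L)@R.T+o,np.full(len(L),z)])-[225,110])*6).astype(int)
B=[[.055,.028],[.055,-.028],[-.055,-.028],[-.055,.028],[.055,.028]]
for z in(.0687,.1047): cv2.polylines(im,[q([.6044,-.1057],B,z)],False,(0,0,255),1)
P=np.array(B)*[59/55,31/28]+[0,-.068]
for z in (.031,.049): cv2.polylines(im,[q([.6132,-.0381],P,z)],False,(255,0,255),1)
cv2.imwrite("pics/ov2.png",im[180:560,180:640])
E
```

```text
(no output)
```

View pics/ov2.png

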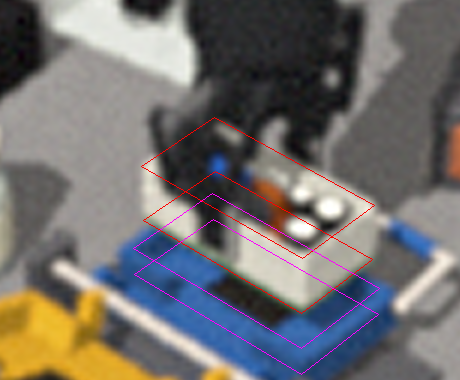

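The module hovers level and aligned over the blue pocket, agreeing with the projected outline to about 2 mm. I'll lower it partway into the walls and check the force.

```bash
python3 -m jog '[[1,0,-8,0,40],[1,0,-16,0,40],[1,0,-20,0,40],[1,0,-23,0,40],[1,0,-26,0,40],[1,0,-28,0,40],[1,0,-28,0,40],[1,0,-28,0,40],[1,0,-28,0,40],[1,0,-28,0,40]]' 40
python3 - <<'E'
from h import *
snap("side","side3")
crop("side3",255,150,345,230,8)
s=bot.read_state()
print(s["tool_pos"],s["width"]*85.4,s["wrist_force"],s["torque"])
E
```

```text
time: 6.55
tool_pos: [0.6064, -0.1058, 0.0744]
tcp_rot: [-0.126, -2.162, 2.162]
wrist_force: [-0.1, -0.3, -3.5]
width: 0.645
[ 0.60642006 -0.10585319  0.07438296] 55.16117658203651 [-0.38542733 -0.07899517 -1.94859329] [-0.00431736 -0.01559835 -0.0084326 ]
```

View pics/side3_c255_150.png

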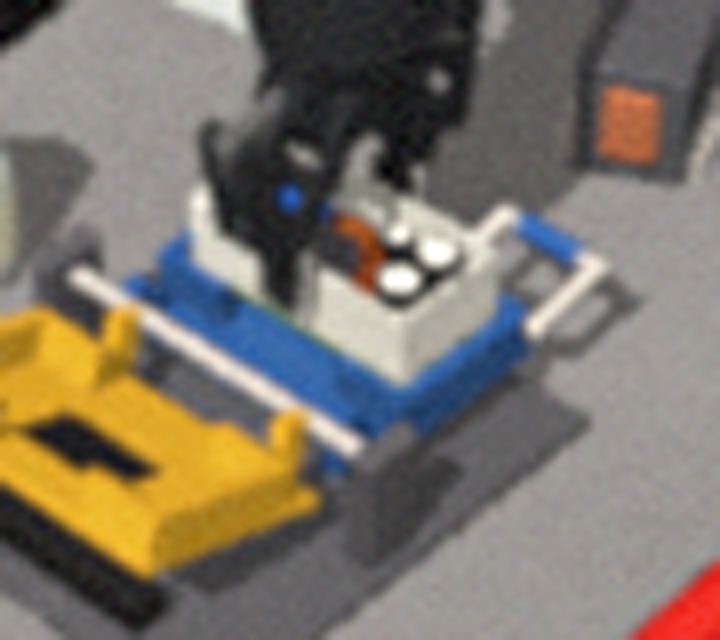

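There is no contact force with the underside already 8 mm below the wall tops, so it is in the pocket. Next: lower the rest, release, lift.

```bash
python3 -m jog '[[0,0,-4,0,40],[0,0,-7,0,40],[0,0,-9,0,40],[0,0,-9.5,0,40],[0,0,-9.5,0,40],[0,0,-9.5,0,40],[0,0,-9.5,0,62],[0,0,-9.5,0,70],[0,0,-9.5,0,70],[0,0,-9.5,0,70]]' 40
python3 -m jog '[[0,0,5,0,70],[0,0,25,0,70],[0,0,60,0,70],[0,0,100,0,70],[0,0,150,0,70],[-30,40,180,0,70],[-30,90,180,0,50],[0,130,180,0,50],[20,150,180,0,50],[30,160,180,0,50]]' 40
python3 - <<'E'
from h import *
snap("side","side4");snap("top","top4")
crop("side4",225,130,345,250,6)
crop("top4",255,115,390,215,6)
s=bot.read_state()
print(s["tool_pos"],s["width"]*85.4,s["wrist_force"])
E
```

```text
time: 7.85
tool_pos: [0.6065, -0.1059, 0.065]
tcp_rot: [-0.126, -2.162, 2.162]
wrist_force: [-0.2, -0.2, -0.7]
width: 0.821
time: 9.1
tool_pos: [0.6373, 0.0554, 0.2465]
tcp_rot: [-0.126, -2.164, 2.163]
wrist_force: [0.5, -1.2, 0.5]
width: 0.582
[0.63702965 0.05481232 0.24563295] 50.18004994187609 [ 0.3505831  -0.1405708   0.08435696]
```

View pics/side4_c225_130.png

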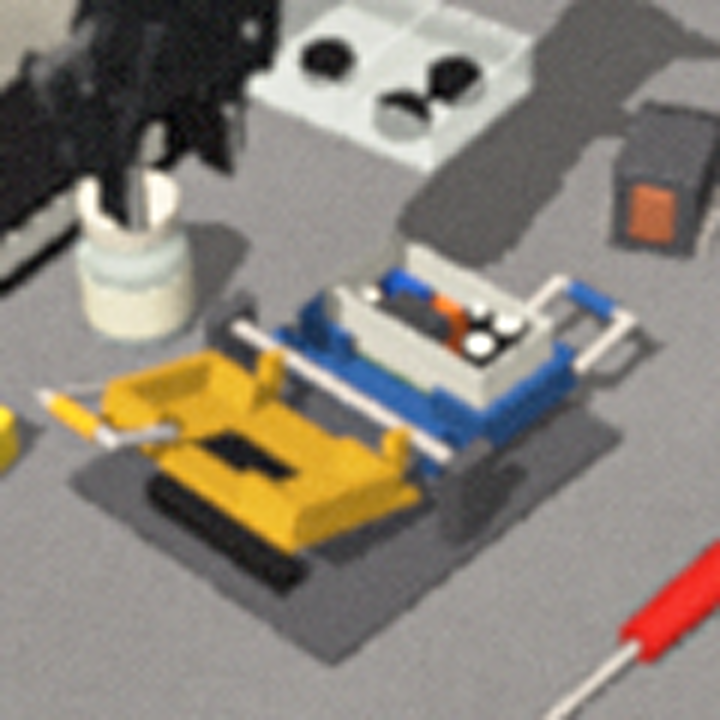

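View pics/top4_c255_115.png

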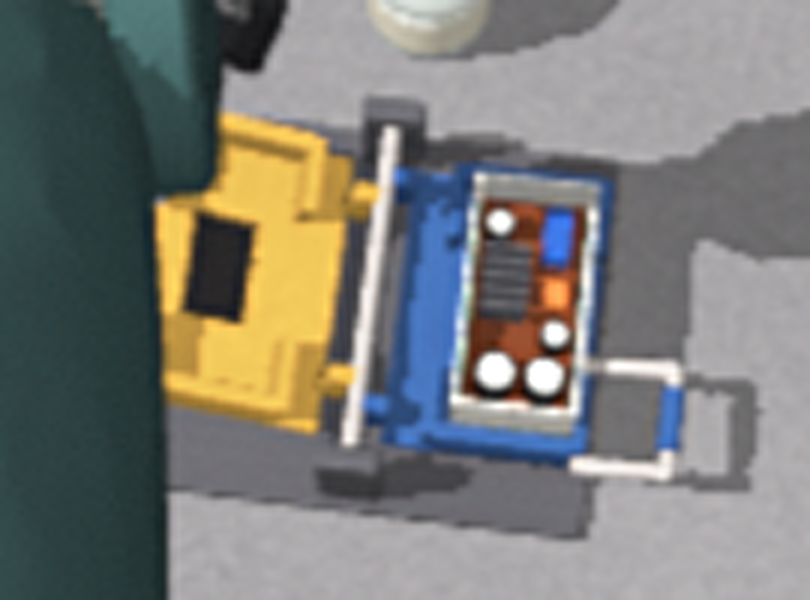

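The module is seated in the blue tray, component side up: white-topped capacitors and an even blue border around (527,310) in the top crop. Now the yellow bar.

```bash
python3 -m jog '[[10,9,0,0,24],[25,22,0,0,24],[37,35,-10,0,24],[37,35,-30,0,24],[37,35,-55,0,24],[37,35,-80,0,24],[37,35,-105,0,24],[37,35,-110,0,24],[37,35,-110,0,24],[37,35,-110,0,24]]' 40
python3 - <<'E'
from h import *
snap("side","side5");snap("top","top5")
crop("side5",215,150,295,230,8)
crop("top5",245,90,345,190,6)
s=bot.read_state()
print(s["tool_pos"],s["width"]*85.4,s["wrist_force"])
E
```

```text
time: 10.45
tool_pos: [0.6742, 0.0892, 0.136]
tcp_rot: [-0.127, -2.163, 2.162]
wrist_force: [-0.1, 0.4, 0.5]
width: 0.278
[0.67423553 0.08921002 0.13624661] 24.250898797685178 [ 0.01972531 -0.4052811  -0.02135492]
```

View pics/side5_c215_150.png

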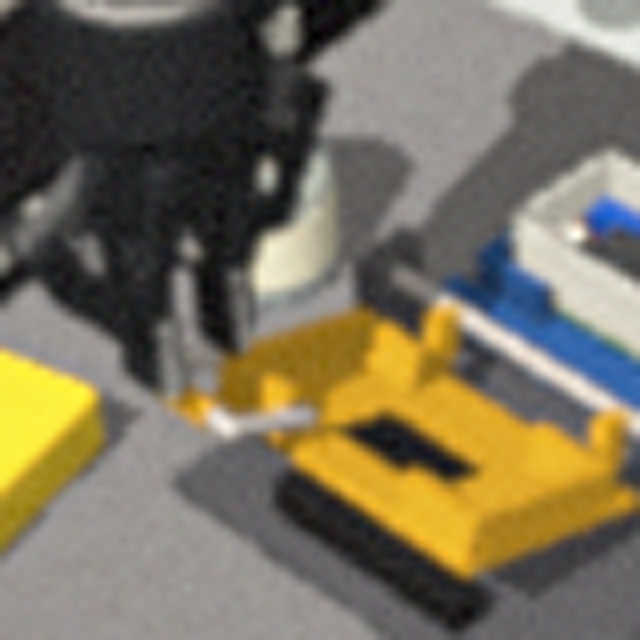

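View pics/top5_c245_90.png

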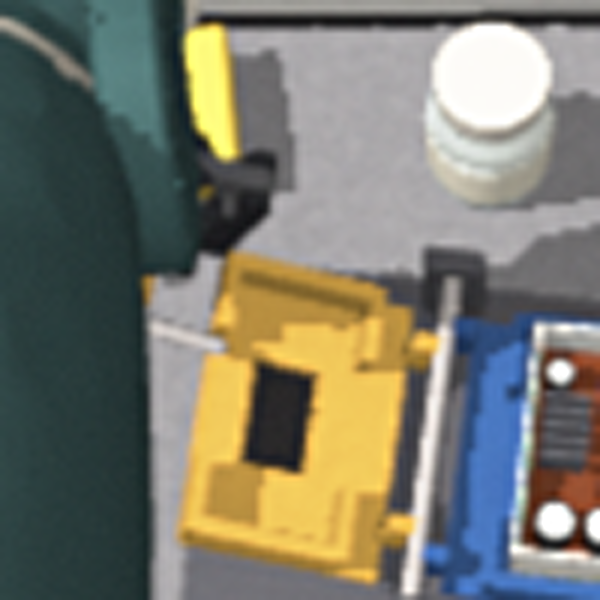

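```bash
python3 -m jog '[[0,0.6,-6,0,24],[0,0.6,-12,0,24],[0,0.6,-16,0,24],[0,0.6,-20,0,24],[0,0.6,-23,0,24],[0,0.6,-26,0,24],[0,0.6,-26,0,24],[0,0.6,-26,0,24],[0,0.6,-26,0,24],[0,0.6,-26,0,24]]' 40
python3 - <<'E'
from h import *
snap("side","side6")
crop("side6",215,150,295,230,8)
s=bot.read_state()
print(s["tool_pos"],s["width"]*85.4,s["wrist_force"],s["torque"])
E
```

```text
time: 11.8
tool_pos: [0.6734, 0.0898, 0.109]
tcp_rot: [-0.126, -2.162, 2.162]
wrist_force: [0.4, 0.2, -0.3]
width: 0.28
[0.67345048 0.08977485 0.10893253] 24.39193028463175 [-0.4561045   0.18350291 -0.66339509] [0.00264012 0.0144867  0.03064316]
```

View pics/side6_c215_150.png

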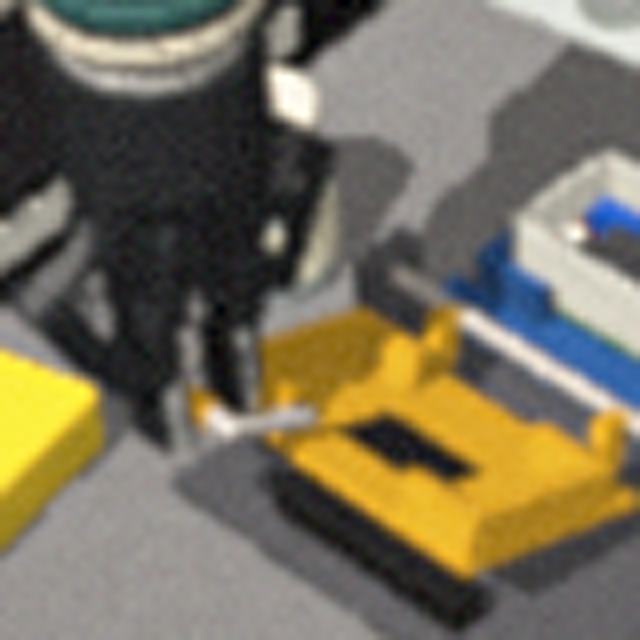

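The bar (yellow sleeve at (200,405)) sits between the two fingers, with no contact so far. I'll lower slightly and close.

```bash
python3 -m jog '[[0,0,-3,0,24],[0,0,-6.5,0,24],[0,0,-6.5,0,16],[0,0,-6.5,0,10],[0,0,-6.5,0,4],[0,0,-6.5,0,4],[0,0,-6.5,0,4],[0,0,-6.5,0,4],[0,0,-6.5,0,4],[0,0,-6.5,0,4]]' 40
python3 - <<'E'
from h import *
s=bot.read_state()
print(s["tool_pos"],s["width"]*85.4,s["wrist_force"],s["torque"])
a0=.3345;u=np.array([.1157,.9933])
for k,a in enumerate(np.linspace(a0,np.pi,25)):
  print(k,round(a,2),np.round(np.r_[142*(np.cos(a)-np.cos(a0))*u,142*(np.sin(a)-np.sin(a0))],1))
E
```

```text
time: 13.1
tool_pos: [0.6732, 0.0917, 0.1022]
tcp_rot: [-0.125, -2.165, 2.158]
wrist_force: [0.3, 6.4, -0.9]
width: 0.075
[0.67324595 0.09174811 0.10216109] 6.439819775944991 [ 0.29876449  6.36777038 -0.9483374 ] [ 1.00619614 -0.04209451 -0.13753278]
0 0.33 [0. 0. 0.]
1 0.45 [-0.7 -6.3 15.3]
2 0.57 [ -1.7 -14.4  29.8]
3 0.69 [ -2.8 -24.   43.3]
4 0.8 [ -4.1 -35.2  55.5]
5 0.92 [ -5.6 -47.7  66.3]
6 1.04 [ -7.1 -61.4  75.6]
7 1.15 [ -8.9 -76.   83.2]
8 1.27 [-10.7 -91.5  89. ]
9 1.39 [ -12.5 -107.5   93. ]
10 1.5 [ -14.4 -123.8   95.1]
11 1.62 [ -16.3 -140.3   95.2]
12 1.74 [ -18.3 -156.7   93.4]
13 1.86 [ -20.1 -172.8   89.7]
14 1.97 [ -21.9 -188.3   84.1]
15 2.09 [ -23.7 -203.1   76.7]
16 2.21 [ -25.3 -216.9   67.7]
17 2.32 [ -26.7 -229.6   57.1]
18 2.44 [ -28.1 -240.9   45.1]
19 2.56 [ -29.2 -250.8   31.8]
20 2.67 [ -30.2 -259.1   17.4]
21 2.79 [ -30.9 -265.7    2.2]
22 2.91 [ -31.5 -270.4  -13.7]
23 3.02 [ -31.8 -273.3  -30. ]
24 3.14 [ -31.9 -274.3  -46.6]
```

Gripped: the arm was pulled 2 mm toward +y at about 6 N, so the bar sits about 2 mm further out than estimated. I'll add +2 mm in y and follow the arc.

```bash
python3 -m jog '[[0,2,3,0,4],[-0.7,-4.3,15.3,0,4],[-1.7,-12.4,29.8,0,4],[-2.8,-22,43.3,0,4],[-4.1,-33.2,55.5,0,4],[-5.6,-45.7,66.3,0,4],[-7.1,-59.4,75.6,0,4],[-8.9,-74,83.2,0,4],[-10.7,-89.5,89,0,4],[-10.7,-89.5,89,0,4]]' 40
python3 - <<'E'
from h import *
s=bot.read_state()
print(s["tool_pos"],s["width"]*85.4,s["wrist_force"],s["torque"])
snap("side","side7")
crop("side7",215,130,315,230,6)
E
```

```text
time: 14.35
tool_pos: [0.6617, -0.0003, 0.1954]
tcp_rot: [-0.126, -2.162, 2.16]
wrist_force: [-7.3, 2.2, 11.0]
width: 0.074
[ 6.61749647e-01 -2.62720730e-04  1.95433660e-01] 6.340501724184364 [-7.32614783  2.21280576 11.02300643] [ 0.61309653  1.16887167 -0.10787918]
```

View pics/side7_c215_130.png

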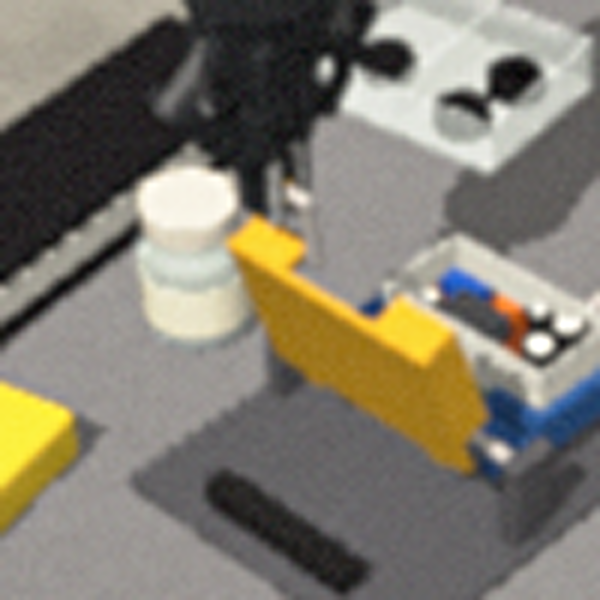

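Forces are moderate (11 N up at most) and the yellow tray is nearly upright. Continuing the arc.

```bash
python3 -m jog '[[-2.5,-16,5,0,4],[-4.5,-32.3,7.1,0,4],[-6.5,-48.8,7.2,0,4],[-8.5,-65.2,5.4,0,4],[-10.2,-81.3,1.7,0,4],[-12,-96.8,-3.9,0,4],[-13.8,-111.6,-11.3,0,4],[-15.4,-125.4,-20.3,0,4],[-16.8,-138.1,-30.9,0,4],[-16.8,-138.1,-30.9,0,4]]' 40
python3 - <<'E'
from h import *
s=bot.read_state()
print(s["tool_pos"],s["width"]*85.4,s["wrist_force"],s["torque"])
snap("side","side8")
crop("side8",225,130,345,230,6)
E
```

```text
time: 15.65
tool_pos: [0.6443, -0.14, 0.1608]
tcp_rot: [-0.124, -2.158, 2.162]
wrist_force: [-4.6, -3.1, 0.9]
width: 0.07
[ 0.64425429 -0.13999211  0.1608408 ] 5.984677015353021 [-4.58787671 -3.14106651  0.86347832] [-0.45559192  0.54652318 -0.10675629]
```

View pics/side8_c225_130.png

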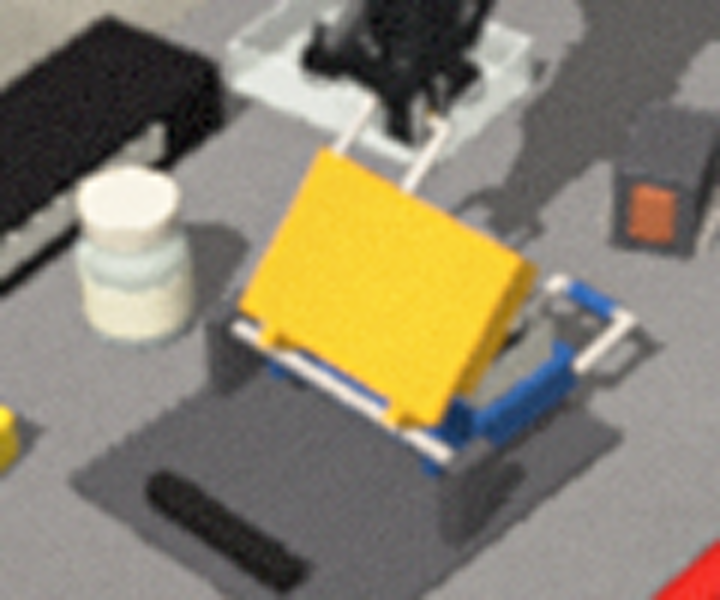

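```bash
python3 -m jog '[[-1.4,-11.3,-12,0,4],[-2.5,-21.2,-25.3,0,4],[-3.5,-29.5,-39.7,0,4],[-4.2,-36.1,-54.9,0,4],[-4.8,-40.8,-70.8,0,4],[-5,-42.5,-79,0,4],[-5.1,-43.7,-87.1,0,4],[-5.2,-44.4,-95,0,4],[-5.2,-44.7,-103.5,0,4],[-5.2,-44.7,-104.5,0,4]]' 40
python3 - <<'E'
from h import *
s=bot.read_state()
print(s["tool_pos"],s["width"]*85.4,s["wrist_force"],s["torque"])
snap("side","side9")
crop("side9",225,130,345,230,6)
E
```

```text
time: 16.95
tool_pos: [0.639, -0.1825, 0.0561]
tcp_rot: [-0.121, -2.16, 2.16]
wrist_force: [-7.4, -0.3, 5.0]
width: 0.071
[ 0.63901098 -0.18246314  0.05608675] 6.077996756895094 [-7.39965051 -0.3085925   4.98773457] [-0.01485112  1.03515077 -0.07506984]
```

View pics/side9_c225_130.png

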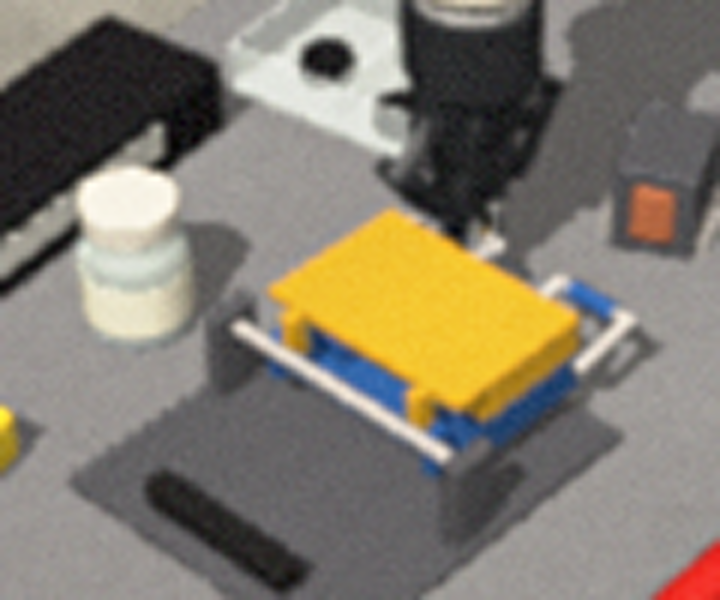

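```bash
python3 -m jog '[[0,0,-2,0,4],[0,0,-4,0,4],[0,0,-6,0,4],[0,0,-6,0,4],[0,0,-6,0,4],[0,0,-6,0,4],[0,0,-6,0,4],[0,0,-6,0,4],[0,0,-6,0,4],[0,0,-6,0,4]]' 40
python3 - <<'E'
from h import *
s=bot.read_state()
print(s["tool_pos"],s["width"]*85.4,s["wrist_force"],s["torque"])
snap("side","side10")
crop("side10",255,150,345,230,8)
E
```

```text
time: 18.25
tool_pos: [0.6393, -0.1825, 0.0552]
tcp_rot: [-0.121, -2.16, 2.161]
wrist_force: [-18.3, 3.4, 27.5]
width: 0.07
[ 0.63930653 -0.18246122  0.05519635] 6.0105634098440754 [-18.3330402    3.42638675  27.45176674] [ 0.5626172   2.66321069 -0.04311643]
```

View pics/side10_c255_150.png

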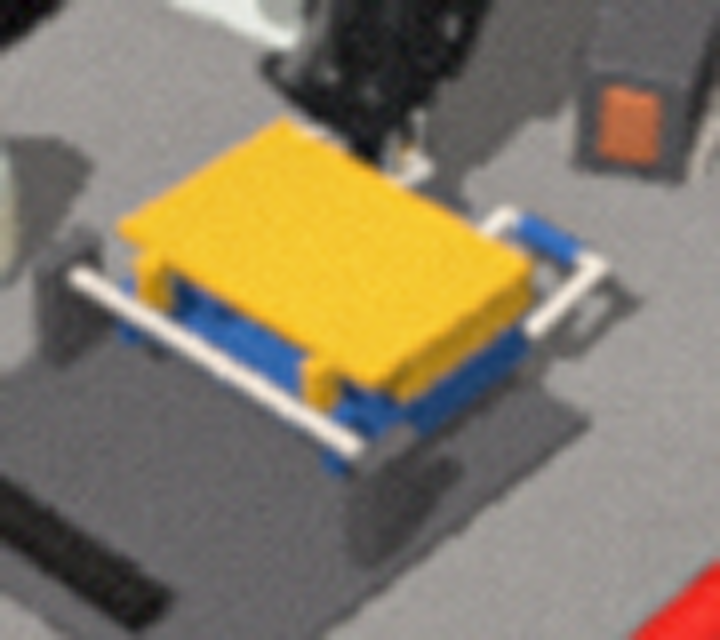

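The tray is at its stop: commanding 6 mm lower moved it only 0.9 mm and the force rose to 27 N. The trays are shut. I'll release and move over to the blue bar.

```bash
python3 -m jog '[[0,0,5.5,0,4],[0,0,5.5,0,4],[0,0,5.5,0,24],[0,0,5.5,0,24],[0,0,10,0,24],[0,0,25,0,24],[0,0,45,0,24],[-20,2.5,50,0,24],[-60,7.5,50,0,24],[-89,10.7,50,0,24]]' 40
python3 -m jog '[[0,0,0,0,24],[0,0,-6,0,24],[0,0,-14,0,24],[0,0,-22,0,24],[0,0,-28,0,24],[0,0,-34,0,24],[0,0,-34,0,24],[0,0,-34,0,24],[0,0,-34,0,24],[0,0,-34,0,24]]' 40
python3 - <<'E'
from h import *
s=bot.read_state()
print(s["tool_pos"],s["width"]*85.4,s["wrist_force"],s["torque"])
snap("side","side11");crop("side11",255,130,355,230,7)
E
```

```text
time: 19.55
tool_pos: [0.5512, -0.1719, 0.1018]
tcp_rot: [-0.127, -2.162, 2.163]
wrist_force: [-0.0, 0.3, 0.8]
width: 0.282
time: 20.8
tool_pos: [0.5519, -0.1719, 0.0663]
tcp_rot: [-0.126, -2.162, 2.162]
wrist_force: [0.4, -0.1, -0.6]
width: 0.278
[ 0.55187396 -0.17192511  0.06625286] 23.775429766831767 [ 0.41592004 -0.10798963 -0.62187622] [-0.01546615  0.03227529  0.00619036]
```

View pics/side11_c255_130.png

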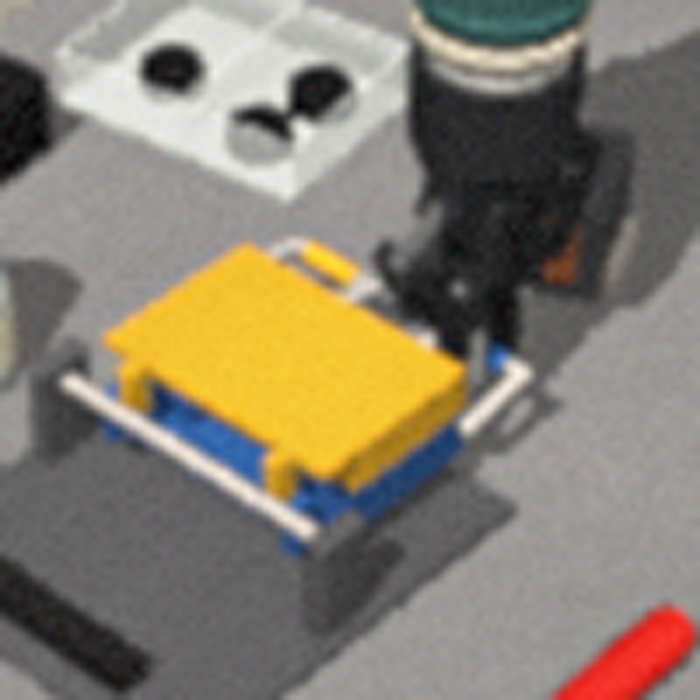

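```bash
python3 -m jog '[[0,0,-5,0,24],[0,0,-10,0,24],[0,0,-10,0,16],[0,0,-10,0,10],[0,0,-10,0,4],[0,0,-10,0,4],[0,0,-10,0,4],[0,0,-10,0,4],[0,0,-10,0,4],[0,0,-10,0,4]]' 60
python3 - <<'E'
from h import *
s=bot.read_state()
print(s["tool_pos"],s["width"]*85.4,s["wrist_force"],s["torque"])
u=np.array([.1157,.9933])
P=[np.r_[142*(1-np.cos(a))*u,142*np.sin(a)] for a in np.linspace(0,np.pi,31)]
for k,p in enumerate(P): print(k,np.round(p,1),np.round(p-P[9*min(3,k//9) if k%9 else 9*max(0,k//9-1)],1))
E
```

```text
time: 22.1
tool_pos: [0.5517, -0.1715, 0.0559]
tcp_rot: [-0.125, -2.162, 2.161]
wrist_force: [0.8, 5.0, -0.0]
width: 0.067
[ 0.55167803 -0.17146219  0.05587742] 5.710346658208957 [ 0.79069437  4.99886167 -0.04712314] [ 0.76739171 -0.11742529 -0.1700267 ]
0 [0. 0. 0.] [0. 0. 0.]
1 [ 0.1  0.8 14.8] [ 0.1  0.8 14.8]
2 [ 0.4  3.1 29.5] [ 0.4  3.1 29.5]
3 [ 0.8  6.9 43.9] [ 0.8  6.9 43.9]
4 [ 1.4 12.2 57.8] [ 1.4 12.2 57.8]
5 [ 2.2 18.9 71. ] [ 2.2 18.9 71. ]
6 [ 3.1 26.9 83.5] [ 3.1 26.9 83.5]
7 [ 4.2 36.2 95. ] [ 4.2 36.2 95. ]
8 [  5.4  46.7 105.5] [  5.4  46.7 105.5]
9 [  6.8  58.1 114.9] [  6.8  58.1 114.9]
10 [  8.2  70.5 123. ] [ 1.4 12.4  8.1]
11 [  9.7  83.7 129.7] [ 3.  25.5 14.8]
12 [ 11.4  97.5 135.1] [ 4.6 39.3 20.2]
13 [ 13.  111.7 138.9] [ 6.2 53.6 24. ]
14 [ 14.7 126.3 141.2] [ 7.9 68.2 26.3]
15 [ 16.4 141.  142. ] [ 9.7 82.9 27.1]
16 [ 18.1 155.8 141.2] [11.4 97.6 26.3]
17 [ 19.8 170.4 138.9] [ 13.1 112.2  24. ]
18 [ 21.5 184.6 135.1] [ 14.7 126.5  20.2]
19 [ 23.1 198.4 129.7] [ 1.6 13.8 -5.3]
20 [ 24.6 211.6 123. ] [  3.1  26.9 -12.1]
21 [ 26.1 224.  114.9] [  4.6  39.3 -20.2]
22 [ 27.4 235.4 105.5] [  5.9  50.8 -29.5]
23 [ 28.6 245.9  95. ] [  7.1  61.2 -40. ]
24 [ 29.7 255.2  83.5] [  8.2  70.5 -51.6]
25 [ 30.7 263.2  71. ] [  9.2  78.6 -64.1]
26 [ 31.4 269.9  57.8] [  9.9  85.3 -77.3]
27 [ 32.1 275.2  43.9] [ 10.5  90.6 -91.2]
28 [ 32.5 279.   29.5] [  0.4   3.8 -14.4]
29 [ 32.8 281.3  14.8] [  0.7   6.1 -29. ]
30 [ 32.9 282.1   0. ] [  0.8   6.9 -43.9]
```

```bash
python3 -m jog '[[0,1,6,0,4],[0.1,1.8,14.8,0,4],[0.4,4.1,29.5,0,4],[0.8,7.9,43.9,0,4],[1.4,13.2,57.8,0,4],[2.2,19.9,71,0,4],[3.1,27.9,83.5,0,4],[4.2,37.2,95,0,4],[5.4,47.7,105.5,0,4],[6.8,59.1,114.9,0,4]]' 60
python3 - <<'E'
from h import *
s=bot.read_state()
print(s["tool_pos"],s["width"]*85.4,s["wrist_force"],s["torque"])
snap("side","side12");crop("side12",235,110,335,230,6)
E
```

```text
time: 23.35
tool_pos: [0.5588, -0.1144, 0.1731]
tcp_rot: [-0.127, -2.158, 2.167]
wrist_force: [3.2, -7.3, -4.5]
width: 0.067
[ 0.55878708 -0.11439719  0.1730543 ] 5.755044306979342 [ 3.24716842 -7.3040381  -4.48931991] [-1.29931811 -0.40073715 -0.16862244]
```

View pics/side12_c235_110.png

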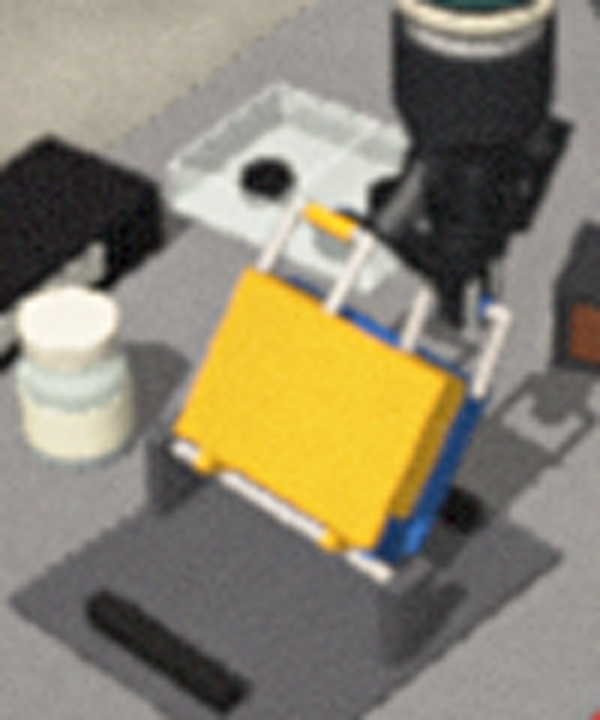

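The pair is lifting together and stays shut, with low forces. Continuing.

```bash
python3 -m jog '[[1.4,12.4,8.1,0,4],[3,25.5,14.8,0,4],[4.6,39.3,20.2,0,4],[6.2,53.6,24,0,4],[7.9,68.2,26.3,0,4],[9.7,82.9,27.1,0,4],[11.4,97.6,26.3,0,4],[13.1,112.2,24,0,4],[14.7,126.5,20.2,0,4],[14.7,126.5,20.2,0,4]]' 60
python3 - <<'E'
from h import *
s=bot.read_state()
print(s["tool_pos"],s["width"]*85.4,s["wrist_force"],s["torque"])
snap("side","side13");crop("side13",205,110,335,230,6)
E
```

```text
time: 24.65
tool_pos: [0.5755, 0.015, 0.1955]
tcp_rot: [-0.132, -2.167, 2.163]
wrist_force: [2.1, 2.2, 7.8]
width: 0.063
[0.57547057 0.01504129 0.19548021] 5.376072529678676 [2.0738105  2.17992434 7.81943425] [ 0.28063044 -0.23998985 -0.11729061]
```

View pics/side13_c205_110.png

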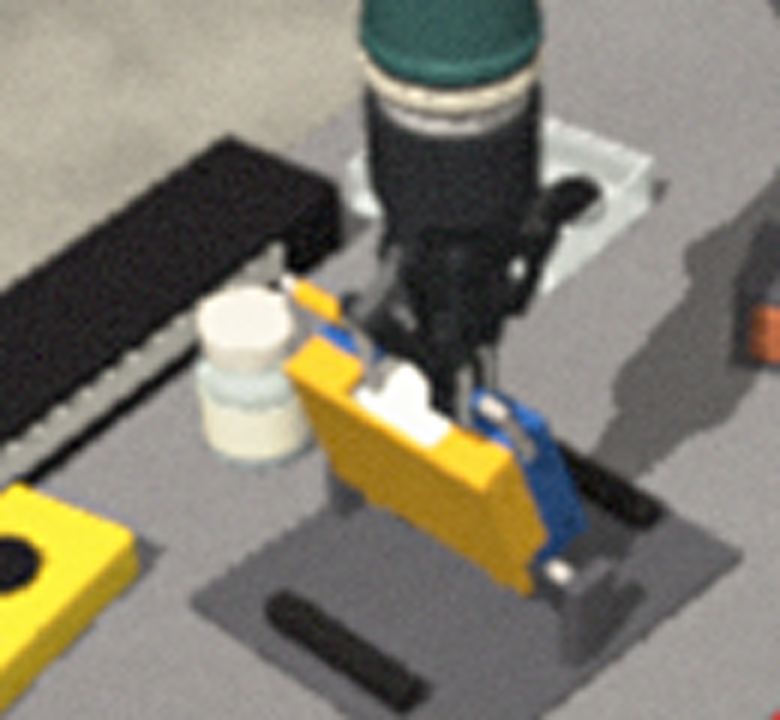

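```bash
python3 - <<'E'
from h import *
crop("side13",245,150,310,215,12)
snap("top","top13");crop("top13",255,100,375,200,6)
E
```

```text
(no output)
```

View pics/side13_c245_150.png

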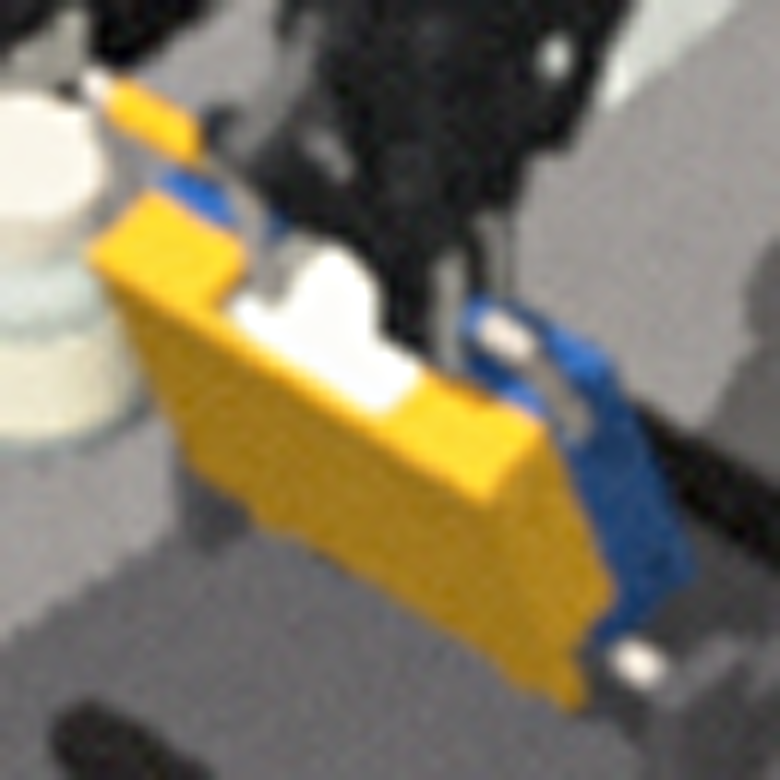

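View pics/top13_c255_100.png

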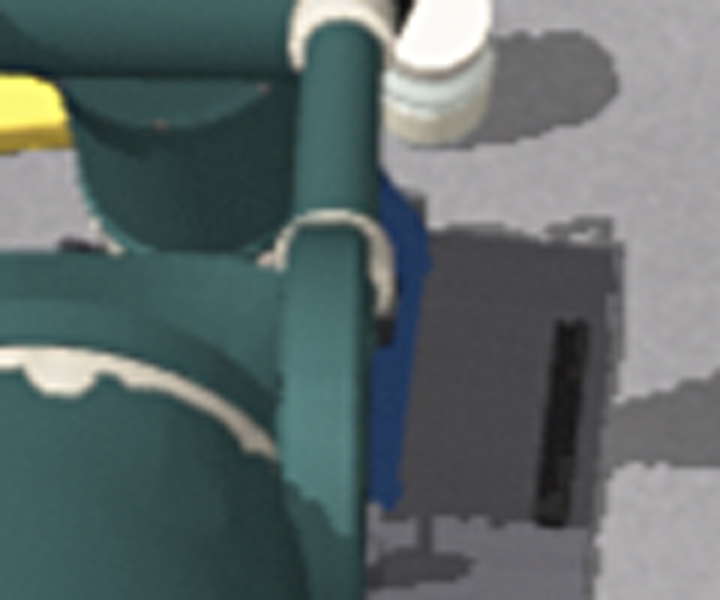

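The trays are flush edge to edge and the module side shows white in the finger gap at (320,340), so the pair is shut. Finishing the swing.

```bash
python3 -m jog '[[1.6,13.8,-5.3,0,4],[3.1,26.9,-12.1,0,4],[4.6,39.3,-20.2,0,4],[5.9,50.8,-29.5,0,4],[7.1,61.2,-40,0,4],[8.2,70.5,-51.6,0,4],[9.2,78.6,-64.1,0,4],[9.9,85.3,-77.3,0,4],[10.5,90.6,-91.2,0,4],[10.5,90.6,-91.2,0,4]]' 60
python3 - <<'E'
from h import *
s=bot.read_state()
print(s["tool_pos"],s["width"]*85.4,s["wrist_force"],s["torque"])
snap("side","side14");crop("side14",205,130,335,250,6)
E
```

```text
time: 26.0
tool_pos: [0.5863, 0.105, 0.1003]
tcp_rot: [-0.132, -2.166, 2.163]
wrist_force: [8.9, -2.0, -4.6]
width: 0.063
[0.58634726 0.1050155  0.10026236] 5.347080570377204 [ 8.8767685  -1.98589526 -4.63402256] [-0.15606945 -1.517239   -0.1188062 ]
```

View pics/side14_c205_130.png

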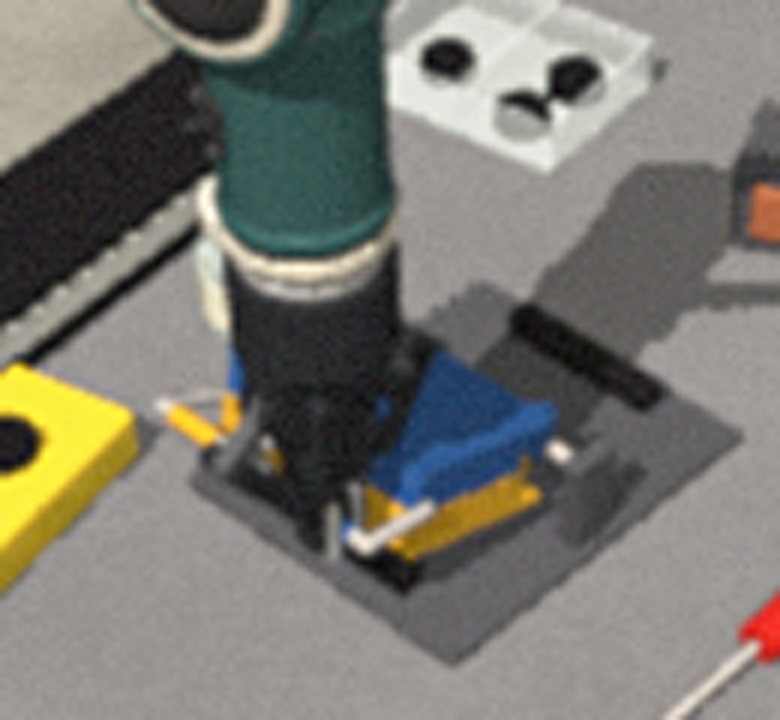

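```bash
python3 -m jog '[[0.2,2,-7,0,4],[0.4,3.8,-14.4,0,4],[0.6,5.2,-22,0,4],[0.7,6.1,-29,0,4],[0.8,6.6,-36,0,4],[0.8,6.9,-41,0,4],[0.8,6.9,-44,0,4],[0.8,6.9,-47,0,4],[0.8,6.9,-49,0,4],[0.8,6.9,-49,0,4]]' 60
python3 - <<'E'
from h import *
s=bot.read_state()
print(s["tool_pos"],s["width"]*85.4,s["wrist_force"],s["torque"])
snap("side","side15");crop("side15",205,130,335,250,6)
E
```

```text
time: 27.3
tool_pos: [0.5875, 0.1107, 0.0604]
tcp_rot: [-0.13, -2.164, 2.165]
wrist_force: [-16.2, -9.9, 49.7]
width: 0.065
[0.5875379  0.11072853 0.06041661] 5.570814850709916 [-16.2281085   -9.86275559  49.6847226 ] [-1.46884519  2.39550079 -0.06575572]
```

View pics/side15_c205_130.png

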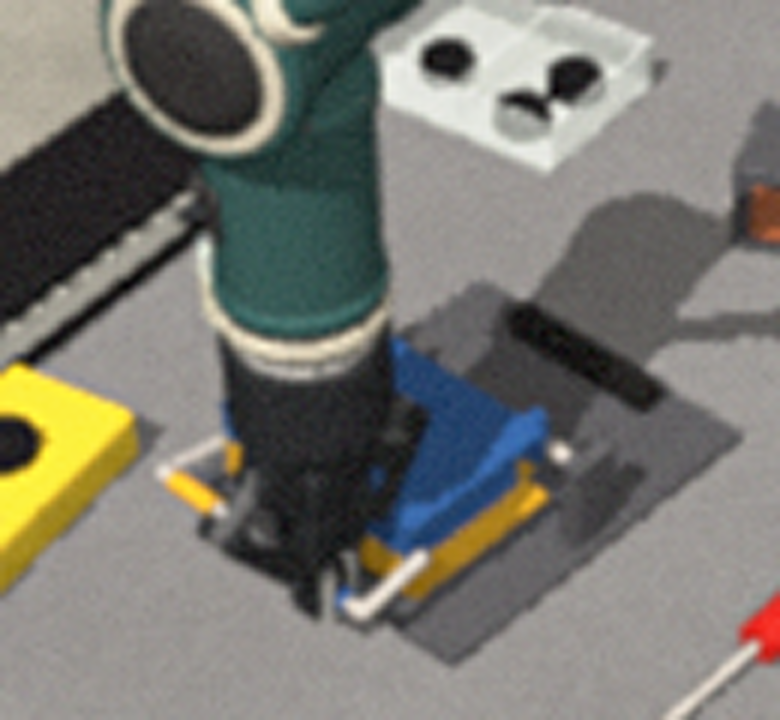

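The pair is at the stop with 50 N of reaction, lying flat on the yellow side. I'll relax the push and fold the blue tray back along the reverse arc, checking early that the module stays.

```bash
python3 -m jog '[[0,0,4,0,4],[0,0,7,0,4],[-0.1,-0.8,15,0,4],[-0.2,-1.5,22,0,4],[-0.4,-3.1,36.5,0,4],[-0.8,-6.9,51,0,4],[-1.4,-12.2,65,0,4],[-2.2,-18.9,78,0,4],[-3.1,-26.9,90.5,0,4],[-3.1,-26.9,90.5,0,4]]' 60
python3 - <<'E'
from h import *
s=bot.read_state()
print(s["tool_pos"],s["width"]*85.4,s["wrist_force"],s["torque"])
snap("side","side16");crop("side16",205,130,335,250,6)
E
```

```text
time: 28.6
tool_pos: [0.5834, 0.0861, 0.1441]
tcp_rot: [-0.132, -2.168, 2.159]
wrist_force: [4.6, 5.1, 6.2]
width: 0.061
[0.58339377 0.08606445 0.14411041] 5.2274623905867825 [4.60997623 5.11885724 6.15416466] [ 0.66628627 -0.57699847 -0.22842096]
```

View pics/side16_c205_130.png

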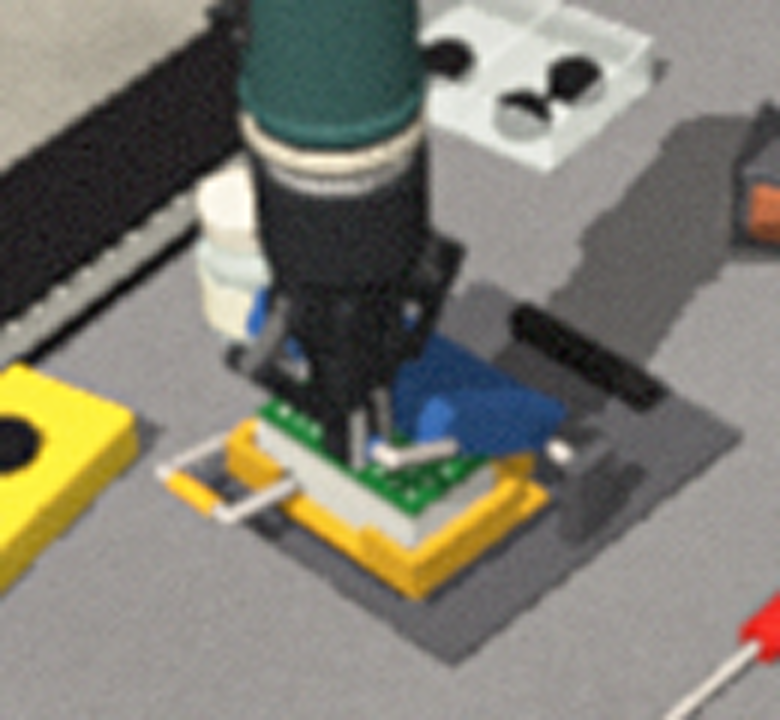

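The module lies in the flat yellow tray with its green soldered side up (about (385,470)), and the blue tray is lifting off cleanly. Continuing.

```bash
python3 -m jog '[[-1.1,-9.3,11.5,0,4],[-2.3,-19.8,22,0,4],[-3.7,-31.2,31.4,0,4],[-5.1,-43.6,39.5,0,4],[-6.6,-56.8,46.2,0,4],[-8.3,-70.6,51.6,0,4],[-9.9,-84.8,55.4,0,4],[-11.6,-99.4,57.7,0,4],[-13.3,-114.1,58.5,0,4],[-13.3,-114.1,58.5,0,4]]' 60
python3 - <<'E'
from h import *
s=bot.read_state()
print(s["tool_pos"],s["width"]*85.4,s["wrist_force"],s["torque"])
E
```

```text
time: 29.9
tool_pos: [0.5691, -0.0296, 0.2057]
tcp_rot: [-0.131, -2.164, 2.162]
wrist_force: [-7.7, 0.4, 26.7]
width: 0.067
[ 0.56909204 -0.02964755  0.20568521] 5.749738128330233 [-7.68030731  0.41338045 26.67232946] [ 0.10923224  1.15691426 -0.23705291]
```

```bash
python3 -m jog '[[-1.7,-14.8,0,0,4],[-3.4,-29.4,-2.1,0,4],[-5.1,-43.6,-5.9,0,4],[-6.7,-57.4,-11.3,0,4],[-8.2,-70.6,-18,0,4],[-9.7,-83,-26.1,0,4],[-11,-94.4,-35.5,0,4],[-12.2,-104.9,-46,0,4],[-13.3,-114.2,-57.5,0,4],[-13.3,-114.2,-57.5,0,4]]' 60
python3 - <<'E'
from h import *
s=bot.read_state()
print(s["tool_pos"],s["width"]*85.4,s["wrist_force"],s["torque"])
snap("side","side17");crop("side17",205,130,335,250,6)
E
```

```text
time: 31.15
tool_pos: [0.5535, -0.1457, 0.1416]
tcp_rot: [-0.122, -2.158, 2.164]
wrist_force: [-0.9, -9.0, 3.0]
width: 0.062
[ 0.55345576 -0.14569161  0.14163592] 5.333491281594675 [-0.92663206 -8.95550946  3.04471799] [-1.23841932  0.22630254  0.13425275]
```

View pics/side17_c205_130.png

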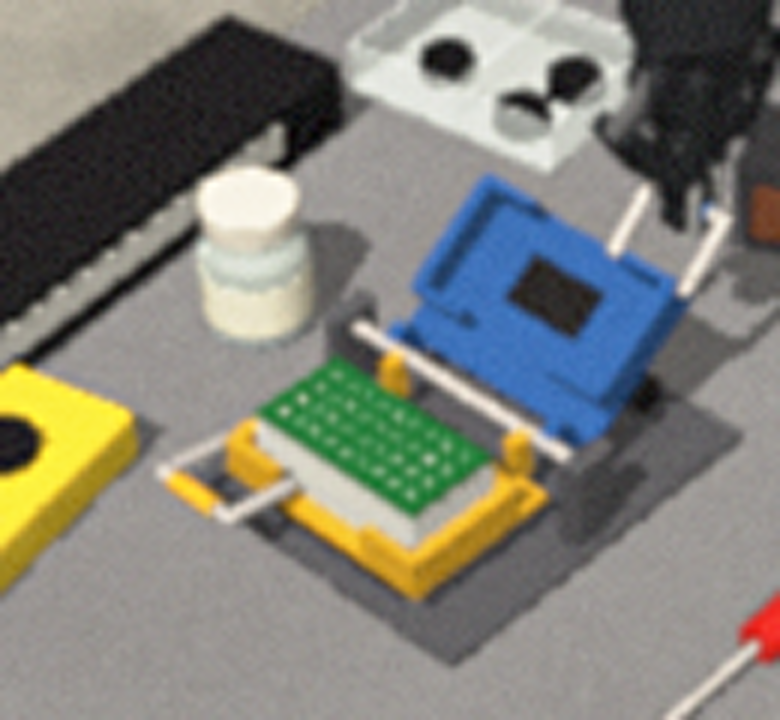

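```bash
python3 -m jog '[[-1,-8,-12.5,0,4],[-1.7,-14.7,-25.7,0,4],[-2.4,-20,-39.6,0,4],[-2.8,-23.8,-54,0,4],[-3,-25,-62,0,4],[-3.1,-26.1,-69,0,4],[-3.2,-26.9,-77,0,4],[-3.2,-26.9,-83.5,0,4],[-3.2,-26.9,-88,0,4],[-3.2,-26.9,-88,0,4]]' 60
python3 - <<'E'
from h import *
s=bot.read_state()
print(s["tool_pos"],s["width"]*85.4,s["wrist_force"],s["torque"])
E
```

```text
time: 32.45
tool_pos: [0.5516, -0.1713, 0.0573]
tcp_rot: [-0.125, -2.161, 2.162]
wrist_force: [-9.1, -2.0, 25.5]
width: 0.059
[ 0.55159484 -0.17134252  0.05728748] 5.049884979914253 [-9.06471694 -1.97790441 25.50426974] [-0.44496903  1.44340045 -0.4032311 ]
```

Blue is at its stop (25 N). Releasing and backing off upward.

```bash
python3 -m jog '[[0,0,4,0,4],[0,0,4,0,24],[0,0,4,0,24],[0,0,4,0,24],[0,0,12,0,24],[0,0,35,0,24],[0,0,75,0,24],[-10,-20,125,0,24],[-30,-60,170,0,24],[-50,-110,190,0,24]]' 40
python3 - <<'E'
from h import *
snap("side","side18");crop("side18",205,130,345,250,5.7)
snap("top","top18");crop("top18",255,115,390,215,5.9)
s=bot.read_state();print(s["tool_pos"],s["wrist_force"])
E
```

```text
time: 33.7
tool_pos: [0.5027, -0.2818, 0.2488]
tcp_rot: [-0.129, -2.163, 2.168]
wrist_force: [1.0, -0.8, -0.4]
width: 0.283
[ 0.50167181 -0.28589186  0.24912319] [-0.22525774 -0.61531891 -0.10185916]
```

View pics/side18_c205_130.png

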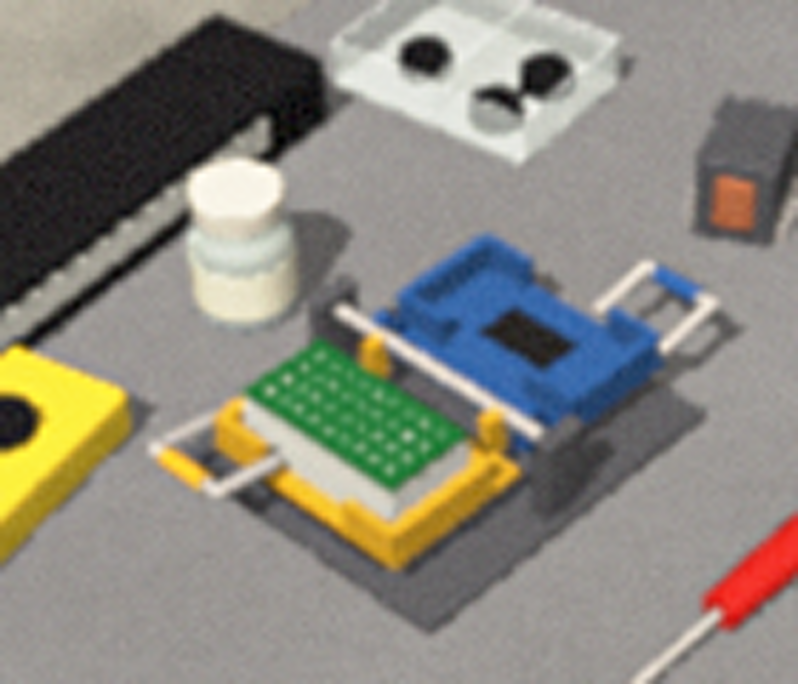

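View pics/top18_c255_115.png

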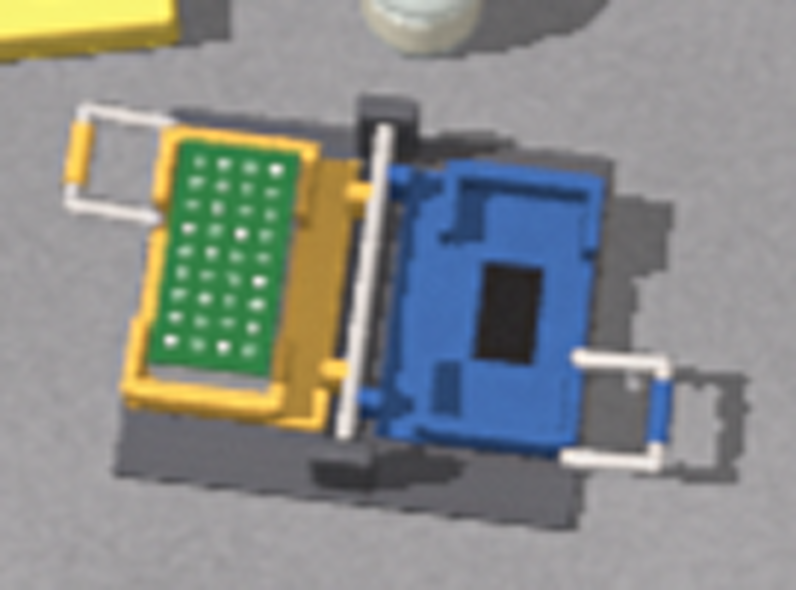

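View pics/top18.png

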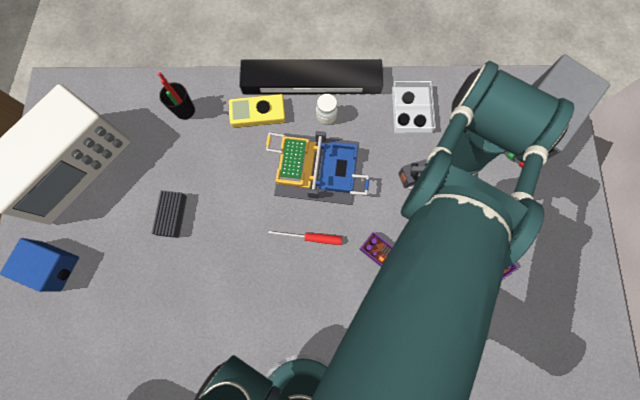

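```bash
python3 - <<'E'
from h import *
from scipy.optimize import least_squares
T,S=load("top18"),load("side18");th=-.116;c,s=np.cos(th),np.sin(th);H=np.array([.6132,-.0371,.05])
def fit(sx,sg,pt,ps):
    g=lambda a:H+[c*sx-s*sg*.142*np.cos(a[0]),s*sx+c*sg*.142*np.cos(a[0]),.142*np.sin(a[0])]
    f=lambda a:np.r_[(proj(T,g(a))-pt).ravel(),(proj(S,g(a))-ps).ravel()]
    r=least_squares(f,[.1]);print(r.x,r.fun.round(2),f([0.]).round(2))
fit(.046,1,np.array([76,156])/5.9+[255,115],np.array([185,469])/5.7+[205,130])
fit(-.046,-1,np.array([659,410])/5.9+[255,115],np.array([680,285])/5.7+[205,130])
E
```

```text
[0.01660947] [-0.39  0.85  0.22 -0.43] [-0.28  1.18  0.29  0.15]
[-0.00017977] [-0.12  0.8  -0.74 -0.4 ] [-0.11  0.8  -0.74 -0.4 ]
```

```bash
python3 -m jog '[[0,0,0,0,24],[-20,-30,0,0,24],[-50,-80,0,0,24],[-80,-140,0,0,24],[-120,-200,0,0,24],[-150,-250,0,0,24],[-170,-290,0,0,24],[-170,-290,0,0,24],[-170,-290,0,0,24],[-170,-290,0,0,24]]' 40
python3 - <<'E'
from h import *
snap("top","top19");snap("side","side19");a=cv2.imread("pics/top0.png");b=cv2.imread("pics/top19.png")
d=cv2.absdiff(a,b);cv2.imwrite("pics/diff.png",np.vstack([b[60:300],d[60:300]]))
E
```

```text
time: 35.05
tool_pos: [0.3328, -0.569, 0.2436]
tcp_rot: [-0.123, -2.164, 2.161]
wrist_force: [0.1, -0.1, -0.0]
width: 0.283
```

View pics/diff.png

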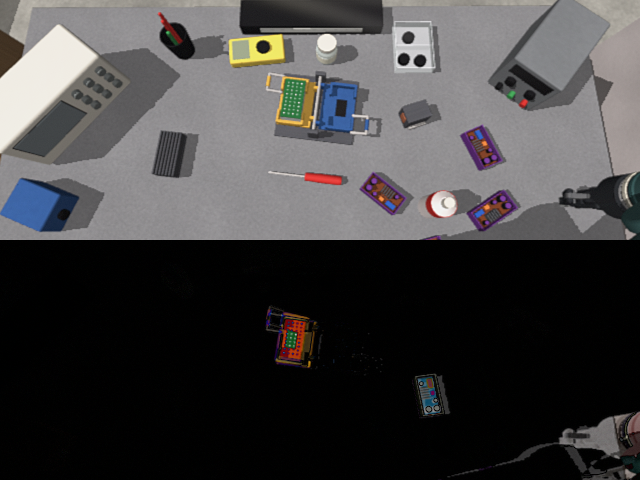

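The difference picture shows changes only at the yellow tray (292,98), the module's old place (428,155) and the arm. No bystander has moved. Handing in.

```bash
python3 -c "
from workcell import bot
print(bot.finish_job())"
```

```text
the job is handed in; nothing more can be done
None
```

The amplifier module is turned over: it lies in the yellow tray with its green soldered side up, and both trays are open and flat. I set it in the blue tray component side up, folded the yellow tray over it, swung the shut pair across and folded the empty blue tray back. The job was handed in at about 35 s of the 72 s allowed.

**Tray angles:** the camera fit puts the blue tray at 0.00 rad and the yellow at about 0.02 rad, which is within my reading error. I didn't press the yellow tray down again to rule out a slight opening.

**Bystanders:** comparing the top view before and after, only the yellow tray, the module and the arm changed.

**Forces:** the highest wrist reading was about 50 N, at the end stop of the swing. I read forces only between moves, so shorter peaks could have been missed.

**Disagreements:** the two cameras placed the cradle about 2 mm differently from where the bars turned out to be, so I corrected by feel when gripping. The blue bar also slid a few millimetres along the finger pads while it was being folded back, with no visible effect.

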